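# Wax a batch of file handles in the ball pot

### The arm

A 7-joint arm with a two-finger parallel gripper is mounted at the origin on the work surface. World frame = base frame: x ahead of the robot, y to its left, z up, the work surface at z = 0. Lengths are in m, angles in degrees, forces in N, time in s.
With the tool pointing down it reaches from about 0.425 to 0.8 m from the base axis. Payload 8.3 kg.
Tool frame: the origin (TCP) lies at the centre of the arm's flange, where the gripper is bolted on; the fingertips stand 173 mm ahead of it and the grasp point (between the pads) lies 155 mm ahead of it (manip.pinch_z is the distance from the TCP to the grasp point, in m); z points along the fingers, y is the direction in which the jaws open and shut (so a half turn about z gives the same grasp; the last joint's range is limited). The gripper opens to 85 mm and grips with 20 to 120 N. Pads are 22 mm wide; open, the fingers measure 114 mm over their backs; the gripper's body (76 mm by 85 mm) begins 54 mm behind the grasp point. The pads swing forward as they close: fully open they stand 13 mm farther back than shut.
Start: joints at [-72.359, 21.967, 0.94, 78.501, -0.361, 79.538, -2.664], TCP at [0.226, 0.583, 0.405] pointing down, gripper open.
Joint ranges: [-169.22, 169.22], [-14.56, 117.87], [-87.37, 89.26], [10.42, 133.3], [-82.24, 262.24], [0.94, 117.77], [-172.7, 172.7]. Speed limits (degrees/s): [136.94, 136.94, 172.46, 172.46, 180, 180, 180].

### API

Orientations are given as a 3x3 rotation matrix whose columns are the frame's x, y, z axes.
In Python, from cell import manip gives the robot as it stands.
- The arm moves only by the tool play_rows, never from a script. Its arguments are lists of equal length, an entry for each row: "gripper": the gripper command: -1 is fully open, 1 is shut, values between are in proportion; "slide": the shift along the tool's x, y, z in m, a list of three; "twist": the turn about the tool's z in rad. A call has 1 to 8 rows; each row is the pose to reach, as a shift and turn from the pose commanded when the call began, along the tool's axes at that moment; what a row does not reach only later rows make up. A row lasts 1/8 s, in which the tool goes at most 62.5 mm and 10.7 degrees, less where a joint would pass 70% of its speed; a pose out of reach is approached as far as the arm can. A call with a gripper value outside its range is refused whole. The fingers move at their own pace and stop on an object; "squeeze" is the grip in N (left out, the last holds). Time passes only in rows, so rows that repeat a pose let the fingers close. It gives the time, the measured TCP pose, the force and the opening at its end, in the units of the state.
- manip.sense(): the state, without advancing time (a new reading comes with each control period).
- manip.capture(name): name is "scene" or "top"; returns a dict with "frame" (480x640x3 uint8, red, green, blue), "range_z" (480x640 float32, m along the optical axis (not along the pixel's ray), 0 where there is no reading), "mtx" (3x3 intrinsics, pixels), "origin" and "attitude" of the camera in the world. Camera axes: x right, y down, z forward; pixel columns grow to the right and rows downward; lengths in m; the calibration is good to about 2 mm. A picture is of the moment at which its call begins.
- manip.hand_in(): hands the job in, once; it reports no verdict.
The state is a dict: "time": time; "joints": joint angles; "qd": joint speeds; "joint_efforts": joint torques, N m; "position": TCP position; "ee_rot": TCP orientation; "wrist_force": force on the tool from outside, world axes, zero at the start; "torque": the same for the moment, N m; "opening": finger opening in m.
Only numpy, scipy, OpenCV 4.12 (cv2) and the standard library are available. Lean on these libraries where they do the work, as an engineer would, in place of code of your own. Each camera call takes 0.05 s, during which the arm holds its last target. There are 200 camera calls.

### The job

Wax this batch of file handles: put every wooden handle from the rubber mat into the steel pot with the wooden balls, then press the wax pump right down for a moment and let it come back up. After that take the stirring stick from its rack and, with its tip down near the pot's floor among the balls, stir in wide circles right round the pot, three full turns or more, until the balls are well moved about; then hang the stick upright in its rack again. All handles and balls must end in the pot, and the plastic tub and the tape roll are to be left where they are.

Things in the scene. Friction and masses are not known exactly. Their poses are not given: they have to be found in the camera images.
- pot_floor (a point): centre of the inner floor of the open steel pot, 17 mm above the bench; z up. The pot is fixed: 224 mm outside diameter, 216 mm inside, straight 4 mm wall, rim 85 mm above this point. It stands on a fixed plywood board (a 12 mm thick disc of 254 mm diameter, with a tongue that carries the pump bottle). This frame's +y points from the pot's axis to the pump bottle, whose axis is 168 mm away
- pump (a joint): how far the sprung black pump head on the fixed white wax bottle is pressed down, m: 0 at rest, 0.014 right down; about 2.5 N starts it, 8.5 N holds it down, and it springs back by itself. Bottle 82 mm in diameter
- pump_top (a point): centre of the flat round top of the pump head (40 mm in diameter, 173 mm above the bench at rest); presses go straight down here. Its 11 mm thick spout sticks out 70 mm towards the pot, ending just inside the rim, about 55 mm above it
- stick: wooden stirring stick, upright, hung in the rack. Origin on its axis at the underside of its round collar (42 mm diameter, 8 mm thick); z up along the stick. Above the collar a square grip of 22 x 22 mm (sides along x and y) from 8 to 74 mm above the origin; below it a round shaft of 16 mm diameter with a rounded end, 125 mm below the origin. 0.11 kg. It needs a firm grip: it can pivot between the fingers if its tip jams against a handle or ball
- stick_tip (a point): the lowest point of the stick's shaft
- rack_seat (a point): seat of the stick in the fixed steel rack, 150 mm above the bench: the point where the stick's origin (underside of the collar) lies when it hangs. The rack's fork is two level prongs 6 mm thick, 22 mm wide, with a 26 mm gap between them, their top at this height; the gap is open towards this frame's -x (prongs end 33 mm from here on that side) and closed 47 mm from here on +x, where the post stands. Lift the stick a little and draw it out to -x
- mat: black rubber mat, 230 x 260 x 3 mm, fixed flat on the bench, origin at the centre of its underside
- handle1: wooden file handle, 66 mm long (along x) with a short brass ferrule at the +x end, oval section 24 mm (y) by 17 mm (z), lying flat on the rubber mat, origin at the middle of its length, width and thickness; 25 g. Two to four of these are present
- handle2: wooden file handle, 66 mm long (along x) with a short brass ferrule at the +x end, oval section 24 mm (y) by 17 mm (z), lying flat on the rubber mat, origin at the middle of its length, width and thickness; 25 g. Two to four of these are present
- handle3: wooden file handle, 66 mm long (along x) with a short brass ferrule at the +x end, oval section 24 mm (y) by 17 mm (z), lying flat on the rubber mat, origin at the middle of its length, width and thickness; 25 g. Two to four of these are present
- handle4: wooden file handle, 66 mm long (along x) with a short brass ferrule at the +x end, oval section 24 mm (y) by 17 mm (z), lying flat on the rubber mat, origin at the middle of its length, width and thickness; 25 g. Two to four of these are present
- ball1: loose wooden ball of 26 mm diameter in the pot, origin at its centre; 10 g
- ball2: loose wooden ball of 26 mm diameter in the pot, origin at its centre; 10 g
- ball3: loose wooden ball of 26 mm diameter in the pot, origin at its centre; 10 g
- ball4: loose wooden ball of 26 mm diameter in the pot, origin at its centre; 10 g
- ball5: loose wooden ball of 26 mm diameter in the pot, origin at its centre; 10 g
- ball6: loose wooden ball of 26 mm diameter in the pot, origin at its centre; 10 g
- ball7: loose wooden ball of 26 mm diameter in the pot, origin at its centre; 10 g
- tub: clear plastic open tub, 80 x 100 x 50 mm, origin under its centre; not part of the work, to be left alone
- tape: roll of masking tape lying flat, 92 mm diameter, 24 mm high, origin under its centre; not part of the work, to be left alone
Things that resemble listed ones, but are neither listed nor needed, are in the scene too. Leave any blue look-alike of the handle1 alone.

How it is judged (in metres and radians):
On the way, in this order (a step that is already met when the one before it is completed fails the run):
1. every handle lies released in the pot (horizontal distance between each of handle1, handle2, handle3, handle4 and pot_floor below 0.108 m and z of handle1 in the frame of pot_floor between 0 and 0.085 m and z of handle2 in the frame of pot_floor between 0 and 0.085 m and z of handle3 in the frame of pot_floor between 0 and 0.085 m and z of handle4 in the frame of pot_floor between 0 and 0.085 m and contact force between the fingers and handle1 below 0.3 N and contact force between the fingers and handle2 below 0.3 N and contact force between the fingers and handle3 below 0.3 N and contact force between the fingers and handle4 below 0.3 N), for 0.3 s.
2. the pump head is pressed right down for a moment (value of joint pump above 0.0105 m), for 0.1 s.
3. the pump head has come back up (value of joint pump below 0.003 m), for 0.1 s.
4. the stick's tip, down among the balls, passes the pot's pump side (horizontal distance between stick_tip and pot_floor below 0.102 m and z of stick_tip in the frame of pot_floor below 0.022 m and y of stick_tip in the frame of pot_floor above 0.02 m and x of stick_tip in the frame of pot_floor between -0.02 and 0.02 m), for 0.05 s.
5. then the side away from the pump (horizontal distance between stick_tip and pot_floor below 0.102 m and z of stick_tip in the frame of pot_floor below 0.022 m and y of stick_tip in the frame of pot_floor below -0.02 m and x of stick_tip in the frame of pot_floor between -0.02 and 0.02 m), for 0.05 s.
6. then one flank between them (horizontal distance between stick_tip and pot_floor below 0.102 m and z of stick_tip in the frame of pot_floor below 0.022 m and x of stick_tip in the frame of pot_floor above 0.02 m and y of stick_tip in the frame of pot_floor between -0.02 and 0.02 m), for 0.05 s.
7. then the opposite flank (horizontal distance between stick_tip and pot_floor below 0.102 m and z of stick_tip in the frame of pot_floor below 0.022 m and x of stick_tip in the frame of pot_floor below -0.02 m and y of stick_tip in the frame of pot_floor between -0.02 and 0.02 m), for 0.05 s.
8. then the pump side again, by when at least five of the seven balls lie more than 20 mm from where they began (all of step 4 and (distance of each of ball1, ball2, ball3, ball4, ball5 from where it was at the start of the episode above 0.02 m or distance of each of ball1, ball2, ball3, ball4, ball6 from where it was at the start of the episode above 0.02 m or distance of each of ball1, ball2, ball3, ball4, ball7 from where it was at the start of the episode above 0.02 m or distance of each of ball1, ball2, ball3, ball5, ball6 from where it was at the start of the episode above 0.02 m or distance of each of ball1, ball2, ball3, ball5, ball7 from where it was at the start of the episode above 0.02 m or distance of each of ball1, ball2, ball3, ball6, ball7 from where it was at the start of the episode above 0.02 m or distance of each of ball1, ball2, ball4, ball5, ball6 from where it was at the start of the episode above 0.02 m or distance of each of ball1, ball2, ball4, ball5, ball7 from where it was at the start of the episode above 0.02 m or distance of each of ball1, ball2, ball4, ball6, ball7 from where it was at the start of the episode above 0.02 m or distance of each of ball1, ball2, ball5, ball6, ball7 from where it was at the start of the episode above 0.02 m or distance of each of ball1, ball3, ball4, ball5, ball6 from where it was at the start of the episode above 0.02 m or distance of each of ball1, ball3, ball4, ball5, ball7 from where it was at the start of the episode above 0.02 m or distance of each of ball1, ball3, ball4, ball6, ball7 from where it was at the start of the episode above 0.02 m or distance of each of ball1, ball3, ball5, ball6, ball7 from where it was at the start of the episode above 0.02 m or distance of each of ball1, ball4, ball5, ball6, ball7 from where it was at the start of the episode above 0.02 m or distance of each of ball2, ball3, ball4, ball5, ball6 from where it was at the start of the episode above 0.02 m or distance of each of ball2, ball3, ball4, ball5, ball7 from where it was at the start of the episode above 0.02 m or distance of each of ball2, ball3, ball4, ball6, ball7 from where it was at the start of the episode above 0.02 m or distance of each of ball2, ball3, ball5, ball6, ball7 from where it was at the start of the episode above 0.02 m or distance of each of ball2, ball4, ball5, ball6, ball7 from where it was at the start of the episode above 0.02 m or distance of each of ball3, ball4, ball5, ball6, ball7 from where it was at the start of the episode above 0.02 m)), for 0.05 s.
At the end, for the whole second after the job is handed in: every present handle and all seven balls inside the pot (centres within 108 mm of its axis and less than 85 mm above its floor), the stick hanging at rest in the rack (its origin within 16 mm of the seat, upright within 7 degrees), the pump head up (within 3 mm) (horizontal distance between each of handle1, handle2, handle3, handle4, ball1, ball2, ball3, ball4, ball5, ball6, ball7 and pot_floor below 0.108 m and z of handle1 in the frame of pot_floor between 0 and 0.085 m and z of handle2 in the frame of pot_floor between 0 and 0.085 m and z of handle3 in the frame of pot_floor between 0 and 0.085 m and z of handle4 in the frame of pot_floor between 0 and 0.085 m and z of ball1 in the frame of pot_floor between 0 and 0.085 m and z of ball2 in the frame of pot_floor between 0 and 0.085 m and z of ball3 in the frame of pot_floor between 0 and 0.085 m and z of ball4 in the frame of pot_floor between 0 and 0.085 m and z of ball5 in the frame of pot_floor between 0 and 0.085 m and z of ball6 in the frame of pot_floor between 0 and 0.085 m and z of ball7 in the frame of pot_floor between 0 and 0.085 m and distance between stick and rack_seat below 0.016 m and angle between stick's own z axis and vertical below 0.12 rad and linear speed of stick below 0.05 m/s and value of joint pump below 0.003 m); the robot touches nothing.
It fails at once if the tub is moved more than 30 mm (distance of tub from where it was at the start of the episode above 0.03 m).
It fails at once if the tape is moved more than 30 mm (distance of tape from where it was at the start of the episode above 0.03 m).
Of handle1, handle2, handle3, handle4 only 2 to 4 are there at a start; the rules pass over those that are not, and their reading is None.
At some moment in a run one of handle1, handle2, handle3, handle4 may be knocked a few centimetres aside while the robot is not near it.
It also fails if it takes over 210 s, if anything falls off the work surface, if the arm or the gripper's body presses on something with over 40 N, if the wrist force passes 120 N, or if a joint passes its speed limit or range.

## Working session

There is one attempt and no reset: what is moved stays moved. The work goes in short steps, Python scripts to look and compute and a tool call to move; the robot and the scene stay as the last step left them, time stands still between calls to the robot, and variables do not carry over. Pictures are saved under pics/ and viewed, about 12 in all and at most 16, crops included, and the job is handed in when it is done.

Besides the shell and the picture viewer there is one more tool, called after ">>>" as name([rows], argument=value, ...), one row to a line, values as JSON. play_rows: Moves the arm, as the interface text tells. Its arguments: {"type":"object","properties":{"gripper":{"type":"array","items":{"type":"number"}},"slide":{"type":"array","items":{"type":"array","items":{"type":"number"}}},"twist":{"type":"array","items":{"type":"number"}},"squeeze":{"type":"number"}},"required":["gripper","slide","twist"]}

```bash
ls; mkdir -p pics
cat > h.py <<'E'
import numpy as np, cv2
from cell import manip
def snap(name, fn=None):
    c=manip.capture(name)
    if fn: cv2.imwrite('pics/'+fn,c['frame'][:,:,::-1])
    return c
def cloud(c):
    z=c['range_z']; K=np.array(c['mtx']); v,u=np.indices(z.shape)
    p=np.stack([(u-K[0,2])/K[0,0]*z,(v-K[1,2])/K[1,1]*z,z],-1)
    return p@np.array(c['attitude']).T+np.array(c['origin'])
def onplane(c,u,v,h):
    K=np.array(c['mtx']); d=np.array(c['attitude'])@np.array([(u-K[0,2])/K[0,0],(v-K[1,2])/K[1,1],1.])
    o=np.array(c['origin']); return o+d*(h-o[2])/d[2]
E
python3 - <<'E'
from h import *
s=manip.sense(); print({k:np.round(v,3).tolist() for k,v in s.items()}); print(manip.pinch_z)
for n in ['scene','top']:
    c=snap(n,n+'0.png'); print(n,np.round(c['origin'],3),np.round(c['attitude'],3).tolist(),np.round(c['mtx'],1).tolist(),c['range_z'].min(),c['range_z'].max())
    np.savez('/tmp/'+n+'0.npz',**c)
E
```

```text
pics
{'time': 0.0, 'joints': [-72.358, 22.014, 0.939, 78.564, -0.361, 79.54, -2.666], 'qd': [0.04, -0.039, 0.102, -0.125, 0.104, -0.065, 0.013], 'joint_efforts': [0.001, -62.761, 0.845, -37.183, 0.017, 0.014, 0.0], 'position': [0.226, 0.582, 0.404], 'ee_rot': [[-0.932, 0.362, -0.001], [0.362, 0.932, -0.002], [-0.0, -0.002, -1.0]], 'wrist_force': [-0.168, 0.362, 0.371], 'torque': [-0.004, -0.001, 0.009], 'opening': 0.086}
0.1547
scene [0.951 0.477 1.013] [[-0.789, 0.504, -0.352], [0.614, 0.632, -0.472], [-0.015, -0.588, -0.808]] [[527.2, 0.0, 326.3], [0.0, 527.2, 240.8], [0.0, 0.0, 1.0]] 0.0 3.1867146
top [ 0.395 -0.045  1.419] [[0.012, -0.994, 0.11], [-1.0, -0.014, -0.019], [0.02, -0.11, -0.994]] [[540.4, 0.0, 320.4], [0.0, 540.4, 239.8], [0.0, 0.0, 1.0]] 0.0 2.3281472
```

View pics/scene0.png

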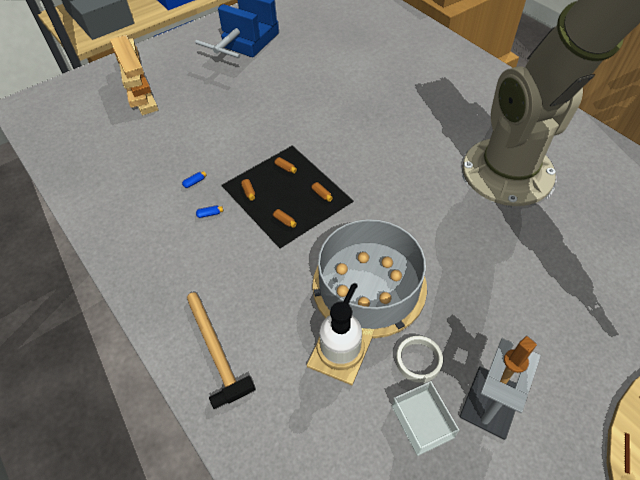

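View pics/top0.png

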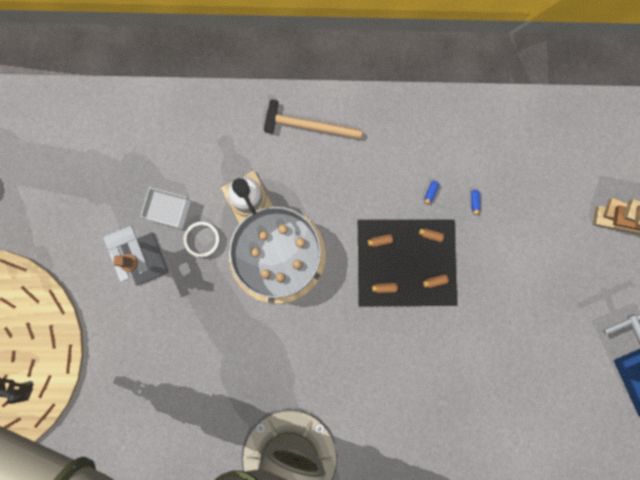

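Scene: four orange handles on the mat (top view ≈(380,240), (431,236), (384,288), (436,281)); pot at (278,253), pump at (242,190), rack with stick at (125,262), tape at (201,239), tub at (166,207). Two blue look-alikes are to be left alone.

```bash
cat >> h.py <<'E'
def handles(c,xr=(-9,9),yr=(-9,9)):
    f=c['frame']; P=cloud(c); hsv=cv2.cvtColor(f,cv2.COLOR_RGB2HSV)
    m=(hsv[:,:,0]>3)&(hsv[:,:,0]<28)&(hsv[:,:,1]>110)&(hsv[:,:,2]>70)
    m&=(P[:,:,2]<0.04)&(P[:,:,2]>-.02)&(P[:,:,0]>xr[0])&(P[:,:,0]<xr[1])&(P[:,:,1]>yr[0])&(P[:,:,1]<yr[1])
    n,l,st,ce=cv2.connectedComponentsWithStats(m.astype(np.uint8))
    out=[]
    for i in range(1,n):
        if st[i,4]<60: continue
        v,u=np.nonzero(l==i); Q=np.array([onplane(c,a,b,0.0115)[:2] for a,b in zip(u,v)])
        r=cv2.minAreaRect((Q*1e4).astype(np.float32)); (cx,cy),(w,h),a=r
        if w<h: a+=90; w,h=h,w
        out.append((round(cx/1e4,4),round(cy/1e4,4),round(w/1e4,4),round(h/1e4,4),round((a+90)%180-90,1)))
    return out
def circ(p):
    A=np.c_[2*p,np.ones(len(p))]; s=np.linalg.lstsq(A,(p**2).sum(1),rcond=None)[0]
    return s[0],s[1],np.sqrt(s[2]+s[0]**2+s[1]**2)
E
python3 - <<'E'
from h import *
for n in ['scene','top']:
    c=dict(np.load('/tmp/'+n+'0.npz')); P=cloud(c); hsv=cv2.cvtColor(c['frame'],cv2.COLOR_RGB2HSV)
    print(n)
    for o in handles(c,(0.3,0.65),(-0.5,-0.1)): print(' handle',o)
    Z=P[:,:,2]; valid=c['range_z']>0
    def near(x,y,r): return valid&(np.hypot(P[:,:,0]-x,P[:,:,1]-y)<r)
    # pot centre guess from top pixel
    g=(0.52,0.055) if n else 0
    q=P[near(*g,.16)&(Z>0.094)&(Z<0.108)&(hsv[:,:,2]>60)]; 
    for _ in range(8):
        x,y,r=circ(q[:,:2]); d=np.hypot(q[:,0]-x,q[:,1]-y)-r; q=q[abs(d)<max(.006,1.5*np.median(abs(d)))]
    print(' pot',np.round([x,y,r,len(q),q[:,2].mean()],4))
    q=P[valid&(Z>0.165)&(Z<0.182)&(hsv[:,:,2]<70)&(P[:,:,0]>.5)&(P[:,:,0]<.8)&(abs(P[:,:,1]-.1)<.15)]
    print(' pumptop',len(q),np.round(np.median(q,0),4),np.round(q.min(0),3),np.round(q.max(0),3))
    brown=valid&(hsv[:,:,0]<22)&(hsv[:,:,1]>110)&(P[:,:,1]>.3)&(P[:,:,1]<.62)&(P[:,:,0]>.35)&(Z>.12)&(Z<.25)
    for a,b in ((.12,.154),(.154,.165),(.165,.215),(.217,.235)):
        q=P[brown&(Z>a)&(Z<b)]
        if len(q): print(' stick',a,len(q),np.round(q.mean(0),4),np.round(q.min(0),3),np.round(q.max(0),3))
    gray=valid&(hsv[:,:,1]<60)&(P[:,:,1]>.3)&(P[:,:,1]<.62)&(P[:,:,0]>.35)&(P[:,:,0]<.75)&(Z>.142)&(Z<.158)
    q=P[gray]; r=cv2.minAreaRect((q[:,:2]*1e3).astype(np.float32)); print(' rack',len(q),np.round(q.mean(0),4),r, np.round(cv2.boxPoints(r)/1e3,3).tolist())
    m=valid&(Z>-.02)&(Z<.02)&(hsv[:,:,2]<45)&(P[:,:,1]<-.1)&(P[:,:,1]>-.5)&(P[:,:,0]>.25)&(P[:,:,0]<.65)
    print(' mat z',np.median(P[m][:,2]))
    for nm,(x0,x1,y0,y1,za,zb) in dict(tape=(.45,.65,.2,.3,.018,.03),tub=(.53,.72,.23,.4,.03,.06)).items():
        q=P[valid&(P[:,:,0]>x0)&(P[:,:,0]<x1)&(P[:,:,1]>y0)&(P[:,:,1]<y1)&(Z>za)&(Z<zb)]
        print(' ',nm,len(q), np.round(q.mean(0),3) if len(q) else '',np.round(q.min(0),3) if len(q) else '',np.round(q.max(0),3) if len(q) else '')
    im=cv2.resize(c['frame'][200:300,90:170] if n=='top' else c['frame'][320:440,450:560],None,fx=5,fy=5,interpolation=cv2.INTER_CUBIC)
    cv2.imwrite(f'pics/rack_{n}.png',im[:,:,::-1])
E
```

```text
scene
 handle (0.447, -0.3691, 0.0718, 0.0261, -76.8)
 handle (0.5703, -0.3594, 0.0761, 0.0232, 74.6)
 handle (0.4291, -0.2356, 0.0727, 0.0259, -88.0)
 handle (0.5525, -0.225, 0.0711, 0.0252, -77.8)
 pot [5.123e-01 4.360e-02 1.094e-01 4.090e+02 9.880e-02]
 pumptop 443 [0.6561 0.1206 0.1703] [0.602 0.092 0.165] [0.679 0.143 0.175]
 stick 0.12 64 [0.4881 0.381  0.1482] [0.461 0.359 0.12 ] [0.522 0.399 0.154]
 stick 0.154 212 [0.4842 0.3807 0.1569] [0.461 0.359 0.154] [0.498 0.399 0.165]
 stick 0.165 230 [0.4865 0.3804 0.19  ] [0.47  0.368 0.165] [0.489 0.39  0.215]
 stick 0.217 164 [0.4786 0.3795 0.2215] [0.468 0.369 0.217] [0.488 0.39  0.225]
 rack 1868 [0.5099 0.3932 0.148 ] ((499.0481262207031, 388.49542236328125), (116.32520294189453, 70.32669067382812), 23.595312118530273) [[0.4320000112056732, 0.3970000147819519], [0.46000000834465027, 0.3330000042915344], [0.5659999847412109, 0.3799999952316284], [0.5379999876022339, 0.4440000057220459]]
 mat z 0.001150043918239363
  tape 530 [0.557 0.25  0.022] [0.504 0.2   0.018] [0.647 0.3   0.03 ]
  tub 776 [0.626 0.334 0.043] [0.539 0.274 0
[... 432 characters left out ...]

 stick 0.154 41 [0.473  0.374  0.1583] [0.457 0.362 0.154] [0.492 0.388 0.163]
 stick 0.165 7 [0.4826 0.3687 0.1862] [0.464 0.367 0.166] [0.487 0.377 0.209]
 stick 0.217 62 [0.4741 0.3751 0.2244] [0.467 0.367 0.22 ] [0.482 0.384 0.229]
 rack 993 [0.5055 0.387  0.1502] ((497.4114990234375, 385.8116760253906), (115.18172454833984, 72.60918426513672), 23.072511672973633) [[0.4300000071525574, 0.3970000147819519], [0.45899999141693115, 0.33000001311302185], [0.5649999976158142, 0.375], [0.5360000133514404, 0.44200000166893005]]
 mat z 0.0014295244829185538
  tape 303 [0.554 0.249 0.024] [0.502 0.2   0.018] [0.648 0.297 0.03 ]
  tub 340 [0.627 0.332 0.045] [0.535 0.273 0.03 ] [0.677 0.395 0.059]
```

View pics/rack_scene.png

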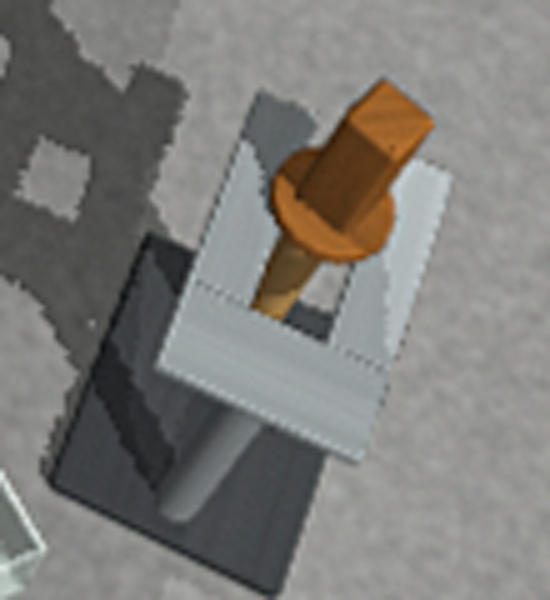

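The rack fork opens towards the robot base, and the stick stands at about (0.476, 0.377). Next I refine the pot and pump fit and plan the first pick.

```bash
cat >> h.py <<'E'
def plan(x,y,z,jaw,R=None,p=None):
    """slide and twist from a pose (default: the measured one) to a TCP world target, jaw = world angle of tool y, deg"""
    s=manip.sense(); R=np.array(s['ee_rot']) if R is None else R; p=np.array(s['position']) if p is None else p
    cur=np.degrees(np.arctan2(R[1,1],R[0,1])); t=-((jaw-cur+90)%180-90)
    return 'slide',np.round(R.T@(np.array([x,y,z])-p),3).tolist(),'twist',round(float(np.radians(t)),3)
E
python3 - <<'E'
from h import *
from scipy.optimize import least_squares
print(plan(.42,.2,.42,13)); 
for n in ['scene','top']:
    c=dict(np.load('/tmp/'+n+'0.npz')); P=cloud(c); hsv=cv2.cvtColor(c['frame'],cv2.COLOR_RGB2HSV); Z=P[:,:,2]
    q=P[(c['range_z']>0)&(Z>0.096)&(Z<0.107)&(np.hypot(P[:,:,0]-.52,P[:,:,1]-.05)<.14)&(hsv[:,:,1]<80)][:,:2]
    f=least_squares(lambda w:np.hypot(q[:,0]-w[0],q[:,1]-w[1])-.110,[.52,.05],loss='soft_l1',f_scale=.003); print(n,len(q),f.x,np.median(abs(f.fun)))
    m=(c['range_z']>0)&(Z>.164)&(Z<.182)&(hsv[:,:,2]<90)&(P[:,:,0]>.55)&(P[:,:,0]<.75)&(abs(P[:,:,1]-.1)<.1)
    m=cv2.morphologyEx(m.astype(np.uint8),cv2.MORPH_OPEN,cv2.getStructuringElement(cv2.MORPH_ELLIPSE,(9,9)))
    cn=max(cv2.findContours(m,0,2)[0],key=cv2.contourArea); (u,v),r=cv2.minEnclosingCircle(cn); print(u,v,r,onplane(c,u,v,.173))
    br=((hsv[:,:,0]<22)&(hsv[:,:,1]>110)&(P[:,:,1]>.3)&(P[:,:,1]<.45)&(P[:,:,0]>.4)&(Z>.216)&(Z<.235)).astype(np.uint8)
    v,u=np.nonzero(br); print('sticktop',[ [round(float(k),4) for k in t] if not np.isscalar(t) else round(t,1) for t in cv2.minAreaRect(np.array([onplane(c,a,b,.224)[:2] for a,b in zip(u,v)],np.float32))])
E
```

```text
('slide', [-0.319, -0.286, -0.016], 'twist', 0.973)
scene 727 [0.51233269 0.04355049] 0.0012521711341480501
340.6499938964844 311.8699951171875 10.813029289245605 [0.66205122 0.12650548 0.173     ]
sticktop [[0.4808, 0.3794], [0.0228, 0.0211], 2.8]
top 580 [0.51234593 0.04128102] 0.001680228177423207
240.0 186.5 8.20071029663086 [0.65496675 0.12033709 0.173     ]
sticktop [[0.4744, 0.3753], [0.0159, 0.0153], 3.0]
```

>>> play_rows([
  [-0.04,-0.036,-0.002],
  [-0.08,-0.072,-0.004],
  [-0.12,-0.108,-0.006],
  [-0.16,-0.144,-0.008],
  [-0.2,-0.18,-0.01],
  [-0.24,-0.216,-0.012],
  [-0.28,-0.252,-0.014],
  [-0.319,-0.286,-0.016],
], gripper=[-1,-1,-1,-1,-1,-1,-1,-1], twist=[0.12,0.24,0.36,0.49,0.61,0.73,0.85,0.973], squeeze=60)

```text
time: 1.1
position: [0.4206, 0.1985, 0.4206]
ee_rot: [[-0.221, 0.975, -0.0], [0.975, 0.221, 0.0], [0.0, -0.0, -1.0]]
wrist_force: [1.4, 1.2, 0.1]
opening: 0.0855
```

```bash
python3 -c "
from h import *
s=manip.sense(); print(s['time'],s['position'],np.round(s['ee_rot'],3).tolist())
print(plan(.5516,-.227,.30,13)); print(plan(.5516,-.227,.177,13))"
```

```text
1.1 [0.42055063 0.19849127 0.4206037 ] [[-0.221, 0.975, -0.0], [0.975, 0.221, 0.0], [0.0, -0.0, -1.0]]
('slide', [-0.444, 0.034, 0.121], 'twist', -0.004)
('slide', [-0.444, 0.034, 0.244], 'twist', -0.004)
```

>>> play_rows([
  [-0.056,0.004,0],
  [-0.112,0.008,0],
  [-0.168,0.012,0.01],
  [-0.224,0.016,0.03],
  [-0.28,0.02,0.06],
  [-0.336,0.024,0.08],
  [-0.392,0.03,0.1],
  [-0.444,0.034,0.12],
], gripper=[-1,-1,-1,-1,-1,-1,-1,-1], twist=[0,0,0,0,0,0,0,0])

```text
time: 2.1
position: [0.5536, -0.2261, 0.2996]
ee_rot: [[-0.226, 0.974, -0.001], [0.974, 0.226, 0.0], [0.0, -0.001, -1.0]]
wrist_force: [0.5, 0.2, 1.2]
opening: 0.0852
```

>>> play_rows([
  [0,0,0.04],
  [0,0,0.08],
  [0,0,0.11],
  [0,0,0.124],
  [0,0,0.124],
  [0,0,0.124],
  [0,0,0.124],
  [0,0,0.124],
], gripper=[-1,-1,-1,-1,0.6,0.6,0.6,0.6], twist=[0,0,0,0,0,0,0,0])

```text
time: 3.1
position: [0.5538, -0.2248, 0.1781]
ee_rot: [[-0.225, 0.974, 0.002], [0.974, 0.225, -0.001], [-0.001, 0.002, -1.0]]
wrist_force: [0.9, 0.7, 7.7]
opening: 0.0221
```

>>> play_rows([
  [0,0,-0.03],
  [0,0,-0.08],
  [0.02,0,-0.13],
  [0.07,0.005,-0.14],
  [0.12,0.009,-0.14],
  [0.17,0.012,-0.14],
  [0.22,0.016,-0.14],
  [0.27,0.019,-0.14],
], gripper=[1,1,1,1,1,1,1,1], twist=[0,0,0,0,0,0,0,0])

```text
time: 4.1
position: [0.5104, 0.0443, 0.3172]
ee_rot: [[-0.225, 0.974, 0.001], [0.974, 0.225, 0.001], [0.0, 0.001, -1.0]]
wrist_force: [1.0, 0.8, 0.1]
opening: 0.0224
```

>>> play_rows([
  [0,0,0.03],
  [0,0,0.07],
  [0,0,0.08],
  [0,0,0.08],
  [0,0,0.08],
  [0,0,0.06],
  [0,0,0.02],
  [0,0,-0.02],
], gripper=[1,1,1,-0.3,-0.3,-0.3,-0.3,-0.3], twist=[0,0,0,0,0,0,0,0])

```text
time: 5.1
position: [0.5111, 0.0424, 0.3392]
ee_rot: [[-0.224, 0.974, 0.002], [0.974, 0.224, 0.0], [0.0, 0.002, -1.0]]
wrist_force: [0.6, 1.3, -0.2]
opening: 0.0555
```

Run:
```python
from h import *
for n in ['scene','top']:
    c=snap(n,n+'1.png')
    for o in handles(c,(0.3,0.7),(-0.5,-0.1)): print(n,o)
print(plan(.4284,-.2382,.31,1.3),manip.sense()['position'])
```

```text
scene (0.4478, -0.3698, 0.0735, 0.0273, -77.2)
scene (0.5706, -0.359, 0.0751, 0.0234, 74.0)
scene (0.4288, -0.2368, 0.0701, 0.0245, -87.6)
top (0.5685, -0.3637, 0.067, 0.0239, 75.4)
top (0.4459, -0.374, 0.0671, 0.0239, -75.4)
top (0.4277, -0.2407, 0.0653, 0.0233, -89.3)
('slide', [-0.254, -0.145, 0.031], 'twist', 0.203) [0.51263811 0.04206086 0.3424539 ]
```

View pics/scene1.png

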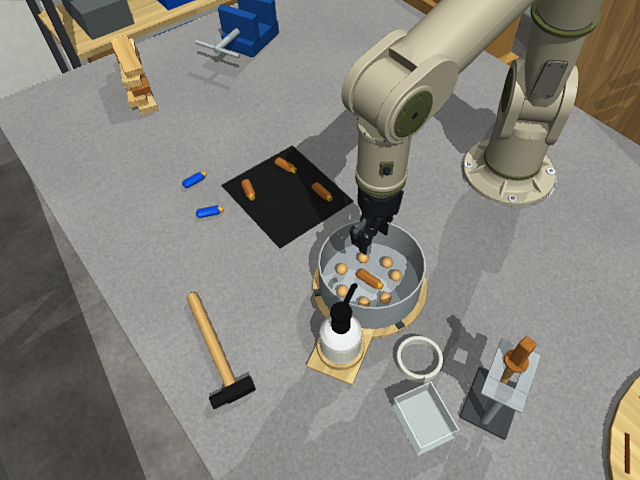

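>>> play_rows([
  [-0.045,-0.025,0],
  [-0.09,-0.05,0],
  [-0.135,-0.077,0],
  [-0.18,-0.103,0.02],
  [-0.22,-0.126,0.03],
  [-0.254,-0.145,0.05],
  [-0.254,-0.145,0.09],
  [-0.254,-0.145,0.13],
], gripper=[-1,-1,-1,-1,-1,-1,-1,-1], twist=[0.04,0.08,0.12,0.16,0.203,0.203,0.203,0.203])

```text
time: 6.2
position: [0.427, -0.2382, 0.2065]
ee_rot: [[-0.023, 1.0, 0.002], [1.0, 0.023, -0.001], [-0.001, 0.002, -1.0]]
wrist_force: [1.4, 0.6, 1.3]
opening: 0.0852
```

>>> play_rows([
  [0,0,0.025],
  [0,0,0.033],
  [0,0,0.033],
  [0,0,0.033],
  [0,0,0.033],
  [0,0,0.033],
  [0,0,0.0],
  [0,0,-0.04],
], gripper=[-1,-1,1,1,1,1,1,1], twist=[0,0,0,0,0,0,0,0])

```text
time: 7.2
position: [0.4267, -0.2373, 0.2479]
ee_rot: [[-0.024, 1.0, -0.0], [1.0, 0.024, 0.0], [0.0, -0.0, -1.0]]
wrist_force: [0.3, 0.4, -0.1]
opening: 0.0229
```

```bash
python3 -c "
from h import *
print(manip.sense()['position'],manip.sense()['opening'],plan(.482,.042,.32,1.3))"
```

```text
[ 0.42665768 -0.23730818  0.2478916 ] 0.022880241553364645 ('slide', [0.278, 0.062, -0.072], 'twist', 0.001)
```

>>> play_rows([
  [0.02,0.004,-0.04],
  [0.06,0.014,-0.07],
  [0.1,0.023,-0.072],
  [0.145,0.033,-0.072],
  [0.19,0.043,-0.072],
  [0.235,0.053,-0.072],
  [0.278,0.062,-0.072],
  [0.278,0.062,-0.05],
], gripper=[1,1,1,1,1,1,1,1], twist=[0,0,0,0,0,0,0,0])

```text
time: 8.2
position: [0.4832, 0.0462, 0.2982]
ee_rot: [[-0.031, 1.0, 0.004], [1.0, 0.031, 0.002], [0.002, 0.004, -1.0]]
wrist_force: [0.5, -0.6, 0.2]
opening: 0.0224
```

>>> play_rows([
  [0,0,0.03],
  [0,0,0.05],
  [0,0,0.05],
  [0,0,0.05],
  [0,0,0.03],
  [0,0,0.0],
  [0,0,-0.04],
  [-0.03,-0.003,-0.04],
], gripper=[1,1,-0.3,-0.3,-0.3,-0.3,-0.3,-1], twist=[0,0,0,0,0,0,0,0])

```text
time: 9.2
position: [0.4814, 0.0133, 0.3409]
ee_rot: [[-0.028, 1.0, 0.007], [1.0, 0.028, 0.003], [0.003, 0.007, -1.0]]
wrist_force: [0.1, -0.8, -1.2]
opening: 0.0719
```

Run:
```python
from h import *
for n in ['scene','top']:
    c=snap(n,n+'2.png')
    for o in handles(c,(0.3,0.7),(-0.5,-0.1)): print(n,o)
print(plan(.4469,-.372,.31,13.7),manip.sense()['position'])
```

```text
scene (0.4473, -0.37, 0.0733, 0.0274, -75.9)
scene (0.5705, -0.3595, 0.0761, 0.0234, 74.0)
top (0.5688, -0.3638, 0.0672, 0.023, 73.6)
top (0.4458, -0.3737, 0.0678, 0.0251, -75.4)
('slide', [-0.38, -0.041, 0.028], 'twist', -0.219) [0.48005609 0.0086585  0.33891563]
```

>>> play_rows([
  [-0.05,-0.005,0],
  [-0.105,-0.011,0],
  [-0.16,-0.017,0],
  [-0.215,-0.023,0.02],
  [-0.27,-0.029,0.03],
  [-0.33,-0.035,0.05],
  [-0.38,-0.041,0.08],
  [-0.38,-0.041,0.12],
], gripper=[-1,-1,-1,-1,-1,-1,-1,-1], twist=[-0.03,-0.06,-0.1,-0.14,-0.18,-0.219,-0.219,-0.219])

```text
time: 10.3
position: [0.4463, -0.3739, 0.2175]
ee_rot: [[-0.234, 0.972, 0.002], [0.972, 0.234, -0.005], [-0.005, 0.001, -1.0]]
wrist_force: [0.6, 0.2, -0.8]
opening: 0.0854
```

>>> play_rows([
  [0,0,0.03],
  [0,0,0.039],
  [0,0,0.039],
  [0,0,0.039],
  [0,0,0.039],
  [0,0,0.039],
  [0,0,0.0],
  [0,0,-0.04],
], gripper=[-1,-1,1,1,1,1,1,1], twist=[0,0,0,0,0,0,0,0])

```text
time: 11.3
position: [0.4478, -0.3687, 0.2576]
ee_rot: [[-0.241, 0.971, -0.001], [0.971, 0.241, 0.0], [0.0, -0.001, -1.0]]
wrist_force: [0.1, -0.2, 0.5]
opening: 0.0225
```

```bash
python3 -c "
from h import *
print(manip.sense()['position'],manip.sense()['opening'],plan(.54,.03,.32,13.7))"
```

```text
[ 0.44782432 -0.36870791  0.25764837] 0.02253491627014155 ('slide', [0.365, 0.185, -0.062], 'twist', 0.004)
```

>>> play_rows([
  [0.02,0.01,-0.04],
  [0.07,0.035,-0.062],
  [0.12,0.06,-0.062],
  [0.17,0.087,-0.062],
  [0.22,0.113,-0.062],
  [0.27,0.138,-0.062],
  [0.32,0.163,-0.062],
  [0.365,0.185,-0.062],
], gripper=[1,1,1,1,1,1,1,1], twist=[0,0,0,0,0,0,0,0])

```text
time: 12.3
position: [0.5398, 0.0321, 0.3192]
ee_rot: [[-0.242, 0.97, 0.001], [0.97, 0.242, 0.001], [0.001, 0.001, -1.0]]
wrist_force: [1.0, -1.5, -1.1]
opening: 0.0222
```

>>> play_rows([
  [0,0,0.03],
  [0,0,0.065],
  [0,0,0.072],
  [0,0,0.072],
  [0,0,0.072],
  [0,0,0.05],
  [0,0,0.01],
  [0,0,-0.02],
], gripper=[1,1,1,-0.3,-0.3,-0.3,-0.3,-0.3], twist=[0,0,0,0,0,0,0,0])

```text
time: 13.3
position: [0.5401, 0.0294, 0.3416]
ee_rot: [[-0.24, 0.971, 0.003], [0.971, 0.24, 0.001], [0.0, 0.003, -1.0]]
wrist_force: [0.4, -0.5, 0.3]
opening: 0.0555
```

Run:
```python
from h import *
for n in ['scene','top']:
    c=snap(n,n+'3.png')
    for o in handles(c,(0.3,0.7),(-0.5,-0.1)): print(n,o)
print(plan(.5697,-.3616,.31,-16.5),manip.sense()['position'])
```

```text
scene (0.5705, -0.3595, 0.0761, 0.0234, 74.0)
top (0.5686, -0.3637, 0.0671, 0.0242, 74.8)
('slide', [-0.386, -0.066, 0.033], 'twist', 0.53) [0.54102232 0.02917589 0.34340226]
```

>>> play_rows([
  [-0.055,-0.009,0],
  [-0.11,-0.019,0],
  [-0.165,-0.028,0],
  [-0.22,-0.038,0.02],
  [-0.275,-0.047,0.03],
  [-0.33,-0.056,0.05],
  [-0.386,-0.066,0.08],
  [-0.386,-0.066,0.12],
], gripper=[-1,-1,-1,-1,-1,-1,-1,-1], twist=[0.08,0.16,0.24,0.32,0.4,0.47,0.53,0.53])

```text
time: 14.4
position: [0.5663, -0.3669, 0.2192]
ee_rot: [[0.291, 0.957, 0.001], [0.957, -0.291, -0.005], [-0.005, 0.003, -1.0]]
wrist_force: [0.3, 0.4, 0.4]
opening: 0.0854
```

>>> play_rows([
  [0,0,0.03],
  [0,0,0.042],
  [0,0,0.042],
  [0,0,0.042],
  [0,0,0.042],
  [0,0,0.042],
  [0,0,0.0],
  [0,0,-0.04],
], gripper=[-1,-1,1,1,1,1,1,1], twist=[0,0,0,0,0,0,0,0])

```text
time: 15.4
position: [0.5685, -0.3605, 0.2599]
ee_rot: [[0.283, 0.959, -0.0], [0.959, -0.283, 0.0], [-0.0, -0.0, -1.0]]
wrist_force: [0.5, 0.2, 0.3]
opening: 0.0226
```

```bash
python3 -c "
from h import *
print(manip.sense()['position'],manip.sense()['opening'],plan(.51,.02,.32,-16.5))"
```

```text
[ 0.56847163 -0.36048495  0.2598566 ] 0.022610123656307667 ('slide', [0.348, -0.164, -0.06], 'twist', 0.001)
```

>>> play_rows([
  [0.02,-0.01,-0.04],
  [0.065,-0.03,-0.06],
  [0.11,-0.052,-0.06],
  [0.16,-0.075,-0.06],
  [0.21,-0.1,-0.06],
  [0.26,-0.123,-0.06],
  [0.31,-0.146,-0.06],
  [0.348,-0.164,-0.06],
], gripper=[1,1,1,1,1,1,1,1], twist=[0,0,0,0,0,0,0,0])

```text
time: 16.4
position: [0.5092, 0.022, 0.319]
ee_rot: [[0.281, 0.96, 0.0], [0.96, -0.281, 0.001], [0.001, -0.0, -1.0]]
wrist_force: [-0.1, -0.1, -0.1]
opening: 0.0223
```

>>> play_rows([
  [0,0,0.03],
  [0,0,0.06],
  [0,0,0.067],
  [0,0,0.067],
  [0,0,0.067],
  [0,0,0.04],
  [0,0,-0.01],
  [0,0,-0.06],
], gripper=[1,1,1,-0.3,-0.3,-0.3,-0.3,-0.3], twist=[0,0,0,0,0,0,0,0])

```text
time: 17.4
position: [0.5097, 0.019, 0.381]
ee_rot: [[0.284, 0.959, 0.001], [0.959, -0.284, 0.0], [0.0, 0.001, -1.0]]
wrist_force: [1.0, 0.1, -0.1]
opening: 0.0554
```

Run:
```python
from h import *
for n in ['scene','top']:
    c=snap(n,n+'4.png')
    for o in handles(c,(0.3,0.7),(-0.5,-0.1)): print(n,o)
    if n=='scene':cv2.imwrite('pics/pot4.png',cv2.resize(c['frame'][200:400,270:560],None,fx=2.5,fy=2.5)[:,:,::-1])
print(plan(.659,.124,.4,-16.5),manip.sense()['position'])
```

```text
('slide', [0.143, 0.112, -0.014], 'twist', -0.0) [0.51142069 0.01824529 0.38468369]
```

View pics/pot4.png

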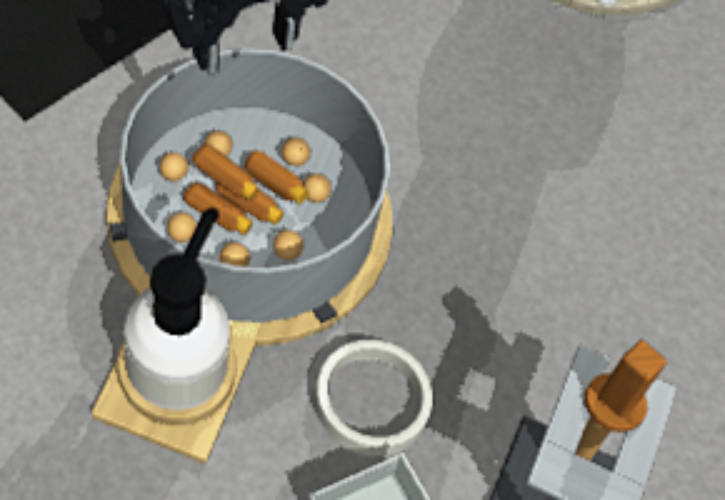

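>>> play_rows([
  [0.03,0.023,0],
  [0.06,0.047,0],
  [0.09,0.07,0],
  [0.12,0.094,0],
  [0.143,0.112,0],
  [0.143,0.112,0.01],
  [0.143,0.112,0.025],
  [0.143,0.112,0.025],
], gripper=[1,1,1,1,1,1,1,1], twist=[0,0,0,0,0,0,0,0])

```text
time: 18.5
position: [0.6567, 0.1244, 0.3522]
ee_rot: [[0.284, 0.959, -0.003], [0.959, -0.284, -0.0], [-0.001, -0.003, -1.0]]
wrist_force: [-0.1, 0.2, 0.7]
opening: 0.0002
```

>>> play_rows([
  [0,0,0.006],
  [0,0,0.012],
  [0,0,0.018],
  [0,0,0.022],
  [0,0,0.022],
], gripper=[1,1,1,1,1], twist=[0,0,0,0,0])

```text
time: 19.12
position: [0.6576, 0.1246, 0.3328]
ee_rot: [[0.283, 0.959, 0.001], [0.959, -0.283, 0.0], [0.001, 0.001, -1.0]]
wrist_force: [-4.0, -0.6, 8.1]
opening: 0.0002
```

>>> play_rows([
  [0,0,0.002],
  [0,0,0.003],
  [0,0,0.003],
  [0,0,0.003],
], gripper=[1,1,1,1], twist=[0,0,0,0])

```text
time: 19.62
position: [0.6576, 0.1244, 0.3324]
ee_rot: [[0.283, 0.959, 0.002], [0.959, -0.283, 0.002], [0.002, 0.002, -1.0]]
wrist_force: [-12.1, -0.7, 24.8]
opening: 0.0003
```

Run:
```python
from h import *
# stick yaw/position from stored views: edges of the square top face
for n in ['scene','top']:
    c=dict(np.load('/tmp/'+n+'0.npz')); hsv=cv2.cvtColor(c['frame'],cv2.COLOR_RGB2HSV)
    x0,y0=(500,325) if n=='scene' else (105,245)
    im=c['frame'][y0:y0+(60 if n=='scene' else 32),x0:x0+(60 if n=='scene' else 40)]
    cv2.imwrite(f'pics/st_{n}.png',cv2.resize(im,None,fx=10 ,fy=10,interpolation=cv2.INTER_CUBIC)[:,:,::-1])
```

```text
(no output)
```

View pics/st_scene.png

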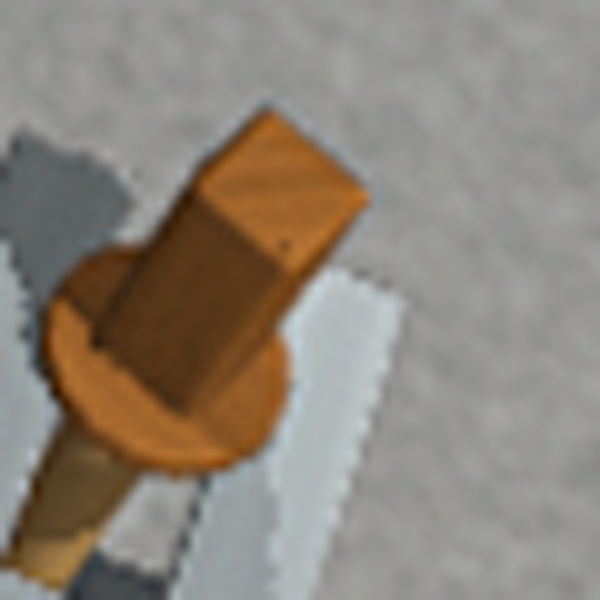

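View pics/st_top.png

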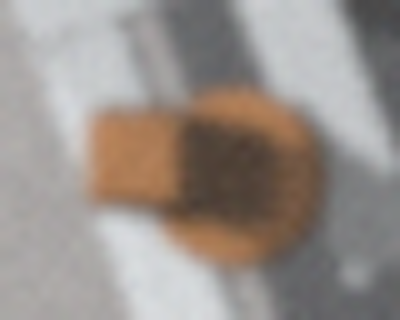

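The pump took 25 N at the end of its travel, so it was right down. Now I release it and compute the stick pose from its top corners.

>>> play_rows([
  [0,0,-0.008],
  [0,0,-0.02],
  [0,0,-0.05],
  [0,0,-0.09],
  [0,0,-0.1],
  [0,0,-0.1],
  [0,0,-0.1],
  [0,0,-0.1],
], gripper=[1,1,1,1,-0.2,-0.2,-0.2,-0.2], twist=[0,0,0,0,0,0,0,0])

```text
time: 20.62
position: [0.6575, 0.1253, 0.4272]
ee_rot: [[0.283, 0.959, -0.002], [0.959, -0.283, -0.0], [-0.001, -0.002, -1.0]]
wrist_force: [0.8, 0.2, -0.1]
opening: 0.0509
```

Run:
```python
from h import *
for n,co in dict(scene=[(526.7,335.5),(537,344.2),(529.3,352.7),(519.5,343.5)],top=[(114.3,256.2),(123.2,256.5),(122.8,265.5),(114,264.8)]).items():
    c=dict(np.load('/tmp/'+n+'0.npz')); Q=np.array([onplane(c,u,v,.224)[:2] for u,v in co]); r=cv2.minAreaRect((Q*1e3).astype(np.float32)); print(n,Q.mean(0),r)
c=snap('scene'); P=cloud(c); m=(P[:,:,2]>.15)&(c['frame'].max(2)<90)&(np.hypot(P[:,:,0]-.659,P[:,:,1]-.124)<.02)&(P[:,:,2]<.2); print('pump z',np.median(P[m][:,2]),m.sum())
print(plan(.477,.378,.43,3),manip.sense()['position'])
```

```text
scene [0.47943449 0.38050241] ((479.70709228515625, 380.4659729003906), (22.2929630279541, 20.190567016601562), 5.064525604248047)
top [0.47385112 0.37509156] ((473.62939453125, 375.14312744140625), (20.379146575927734, 19.478599548339844), 0.45608046650886536)
pump z 0.17078618084603436 377
('slide', [0.191, -0.245, -0.002], 'twist', -0.339) [0.65755337 0.12523157 0.42752773]
```

>>> play_rows([
  [0.027,-0.035,0],
  [0.055,-0.07,0],
  [0.082,-0.105,0],
  [0.109,-0.14,0],
  [0.137,-0.175,0],
  [0.164,-0.21,0],
  [0.191,-0.245,0],
  [0.191,-0.245,0],
], gripper=[-0.3,-0.3,-0.3,-0.3,-0.3,-0.3,-0.3,-0.3], twist=[-0.05,-0.1,-0.15,-0.2,-0.25,-0.3,-0.339,-0.339])

```text
time: 21.68
position: [0.4737, 0.3821, 0.4276]
ee_rot: [[-0.061, 0.998, -0.002], [0.998, 0.061, 0.0], [0.001, -0.002, -1.0]]
wrist_force: [-0.1, 0.8, 0.7]
opening: 0.0557
```

Run:
```python
from h import *
print(plan(.4767,.3778,.347,3),manip.sense()['position'])
c=snap('scene','s5.png'); cv2.imwrite('pics/s5c.png',cv2.resize(c['frame'][280:440,430:600],None,fx=3.5,fy=3.5)[:,:,::-1])
```

```text
('slide', [-0.005, 0.003, 0.081], 'twist', 0.008) [0.47365767 0.38210328 0.42759686]
```

View pics/s5c.png

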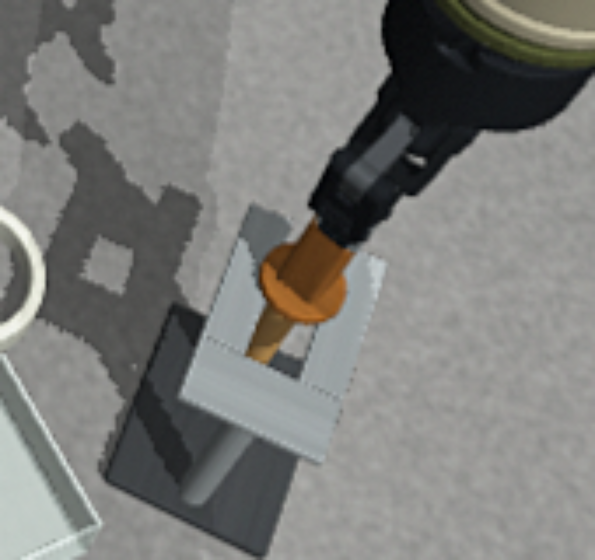

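>>> play_rows([
  [-0.004,0.003,0.02],
  [-0.004,0.003,0.05],
  [-0.004,0.003,0.075],
  [-0.004,0.003,0.081],
  [-0.004,0.003,0.081],
  [-0.004,0.003,0.081],
  [-0.004,0.003,0.081],
  [-0.004,0.003,0.081],
], gripper=[-0.3,-0.3,-0.3,-0.3,1,1,1,1], twist=[0.008,0.008,0.008,0.008,0.008,0.008,0.008,0.008], squeeze=120)

```text
time: 22.72
position: [0.4804, 0.3735, 0.3488]
ee_rot: [[-0.044, 0.999, 0.001], [0.999, 0.044, 0.001], [0.001, 0.001, -1.0]]
wrist_force: [-0.9, -1.7, 5.7]
opening: 0.0204
```

>>> play_rows([
  [0,0,0],
  [0,0,-0.005],
  [0,0,-0.012],
  [0,0,-0.015],
], gripper=[1,1,1,1], twist=[0,0,0,0])

```text
time: 23.22
position: [0.48, 0.3739, 0.3633]
ee_rot: [[-0.044, 0.999, 0.0], [0.999, 0.044, 0.0], [0.0, 0.0, -1.0]]
wrist_force: [-0.3, 0.5, -0.3]
opening: 0.0203
```

Run:
```python
from h import *
s=manip.sense(); p=np.array(s['position']); print(p,s['opening'],s['wrist_force'])
d=np.array([-.918,-.396])*.09
print(plan(p[0]+d[0],p[1]+d[1],p[2],3.2))
c=snap('scene','s6.png'); cv2.imwrite('pics/s6c.png',cv2.resize(c['frame'][280:440,430:600],None,fx=3.5,fy=3.5)[:,:,::-1])
```

```text
[0.47995408 0.37387131 0.36325353] 0.020251595300275458 [-0.27688177  0.49934066 -0.33809419]
('slide', [-0.032, -0.084, -0.0], 'twist', -0.012)
```

View pics/s6c.png

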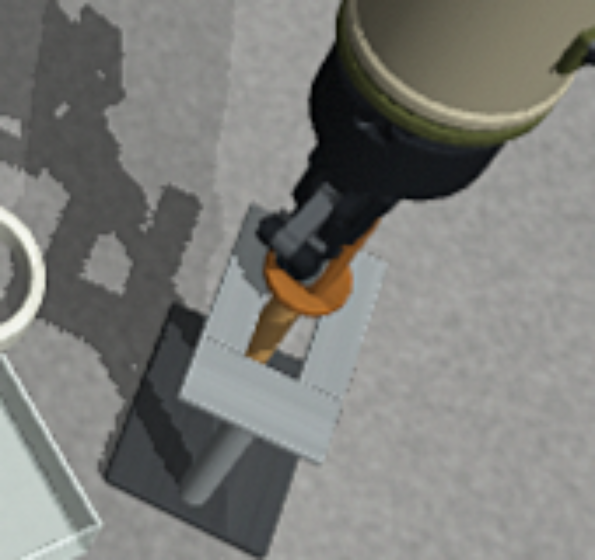

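>>> play_rows([
  [-0.006,-0.015,0],
  [-0.012,-0.031,0],
  [-0.018,-0.047,0],
  [-0.025,-0.065,0],
  [-0.032,-0.084,0],
  [-0.032,-0.084,-0.03],
  [-0.032,-0.084,-0.08],
  [-0.032,-0.084,-0.11],
], gripper=[1,1,1,1,1,1,1,1], twist=[0,0,0,0,0,0,0,0])

```text
time: 24.28
position: [0.3977, 0.3378, 0.475]
ee_rot: [[-0.044, 0.999, 0.001], [0.999, 0.044, 0.002], [0.002, 0.001, -1.0]]
wrist_force: [-0.3, 0.8, -1.7]
opening: 0.0202
```

Run:
```python
from h import *
s=manip.sense(); print(s['position'],s['opening'],np.round(s['ee_rot'],3).tolist())
pts=[]
for n in ['scene','top']:
    c=snap(n,n+'7.png'); P=cloud(c); hsv=cv2.cvtColor(c['frame'],cv2.COLOR_RGB2HSV)
    m=(c['range_z']>0)&(hsv[:,:,0]<30)&(hsv[:,:,1]>90)&(np.hypot(P[:,:,0]-.5123,P[:,:,1]-.0424)<.105)&(P[:,:,2]>.02)&(P[:,:,2]<.08)
    pts.append(P[m][:,:2]); print(n,m.sum())
    if n=='top':
        cv2.imwrite('pics/t7.png',cv2.resize(c['frame'][195:315,90:340],None,fx=3,fy=3)[:,:,::-1])
pts=np.vstack(pts)
for r in (.06,.07,.08):
    print(r,[(a,round(1e3*np.hypot(*(pts-[.5123+r*np.cos(np.radians(a)),.0424+r*np.sin(np.radians(a))]).T).min())) for a in range(0,360,15)])
```

```text
[0.39766551 0.33776173 0.47499327] 0.0202059219423212 [[-0.044, 0.999, 0.001], [0.999, 0.044, 0.002], [0.002, 0.001, -1.0]]
scene 1583
top 892
0.06 [(0, 3), (15, 11), (30, 0), (45, 1), (60, 12), (75, 1), (90, 0), (105, 9), (120, 19), (135, 5), (150, 1), (165, 3), (180, 1), (195, 1), (210, 11), (225, 13), (240, 8), (255, 0), (270, 1), (285, 1), (300, 4), (315, 2), (330, 8), (345, 0)]
0.07 [(0, 2), (15, 15), (30, 1), (45, 1), (60, 15), (75, 5), (90, 2), (105, 15), (120, 25), (135, 10), (150, 1), (165, 7), (180, 1), (195, 0), (210, 13), (225, 23), (240, 9), (255, 2), (270, 6), (285, 2), (300, 1), (315, 12), (330, 10), (345, 1)]
0.08 [(0, 8), (15, 21), (30, 10), (45, 11), (60, 21), (75, 15), (90, 12), (105, 22), (120, 31), (135, 16), (150, 10), (165, 15), (180, 9), (195, 4), (210, 18), (225, 31), (240, 15), (255, 7), (270, 13), (285, 2), (300, 1), (315, 16), (330, 16), (345, 2)]
```

View pics/t7.png

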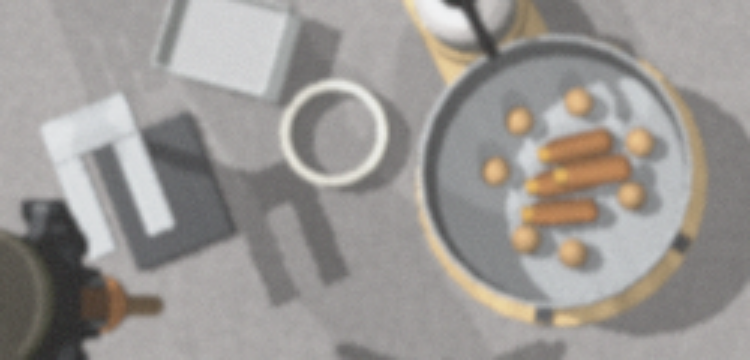

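>>> play_rows([
  [-0.04,0.011,0],
  [-0.08,0.022,0],
  [-0.12,0.034,0],
  [-0.16,0.045,0],
  [-0.2,0.057,0],
  [-0.236,0.067,0],
  [-0.236,0.067,0.0],
  [-0.236,0.067,0.0],
], gripper=[1,1,1,1,1,1,1,1], twist=[0,0,0,0,0,0,0,0])

```text
time: 25.38
position: [0.4745, 0.1057, 0.4721]
ee_rot: [[-0.044, 0.999, -0.001], [0.999, 0.044, -0.0], [0.0, -0.001, -1.0]]
wrist_force: [0.3, 1.0, -0.5]
opening: 0.0209
```

Run:
```python
from h import *
s=manip.sense(); print(s['position'],s['opening'],np.round(s['ee_rot'],4).tolist(), plan(.4748,.1044,.347,2.6))
c=snap('scene','s8.png'); cv2.imwrite('pics/s8c.png',cv2.resize(c['frame'][170:350,300:480],None,fx=3.3,fy=3.3)[:,:,::-1])
```

```text
[0.47449555 0.1057066  0.47205804] 0.02091433618108833 [[-0.0442, 0.999, -0.001], [0.999, 0.0442, -0.0], [0.0, -0.001, -1.0]] ('slide', [-0.001, 0.0, 0.125], 'twist', -0.001)
```

View pics/s8c.png

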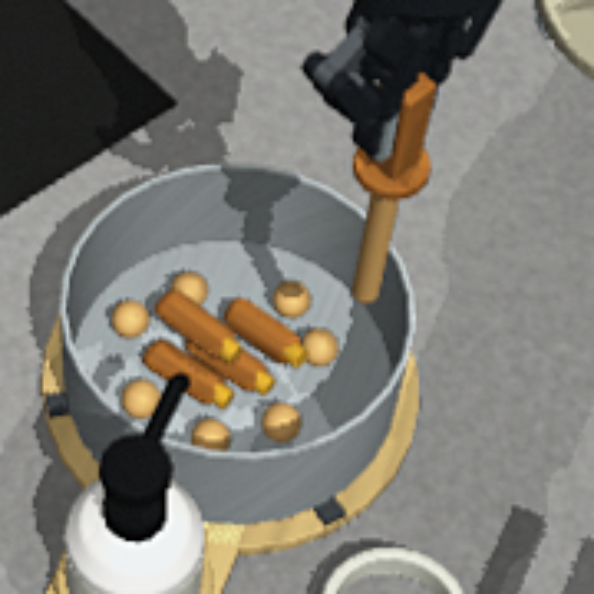

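>>> play_rows([
  [0,0,0.03],
  [0,0,0.06],
  [0,0,0.09],
  [0,0,0.11],
  [0,0,0.118],
  [0,0,0.124],
  [-0.006,0.001,0.124],
  [-0.013,0.002,0.124],
], gripper=[1,1,1,1,1,1,1,1], twist=[0,0,0,0,0,0,0,0])

```text
time: 26.42
position: [0.4777, 0.0919, 0.3493]
ee_rot: [[-0.044, 0.999, 0.001], [0.999, 0.044, 0.0], [0.0, 0.001, -1.0]]
wrist_force: [-0.1, -0.5, -0.7]
opening: 0.0209
```

>>> play_rows([
  [0.0065,0.0157,0.002],
  [0.0087,0.0325,0.002],
  [0.0065,0.0493,0.002],
  [0,0.065,0.002],
  [-0.0103,0.0785,0.002],
  [-0.0238,0.0888,0.002],
  [-0.0395,0.0953,0.002],
  [-0.0563,0.0975,0.002],
], gripper=[1,1,1,1,1,1,1,1], twist=[0,0,0,0,0,0,0,0])

```text
time: 27.42
position: [0.5776, 0.0394, 0.3471]
ee_rot: [[-0.044, 0.999, 0.001], [0.999, 0.044, -0.0], [-0.0, 0.001, -1.0]]
wrist_force: [-0.2, 0.1, -1.5]
opening: 0.0209
```

>>> play_rows([
  [-0.0168,-0.0022,0],
  [-0.0325,-0.0087,0],
  [-0.046,-0.019,0],
  [-0.0563,-0.0325,0],
  [-0.0628,-0.0482,0],
  [-0.065,-0.065,0],
  [-0.0628,-0.0818,0],
  [-0.0563,-0.0975,0],
], gripper=[1,1,1,1,1,1,1,1], twist=[0,0,0,0,0,0,0,0])

```text
time: 28.42
position: [0.481, -0.0207, 0.3464]
ee_rot: [[-0.044, 0.999, -0.001], [0.999, 0.044, 0.001], [0.001, -0.001, -1.0]]
wrist_force: [-0.2, 0.4, -0.3]
opening: 0.0206
```

>>> play_rows([
  [0.0103,-0.0135,0],
  [0.0238,-0.0238,0],
  [0.0395,-0.0303,0],
  [0.0563,-0.0325,0],
  [0.0731,-0.0303,0],
  [0.0888,-0.0238,0],
  [0.1023,-0.0135,0],
  [0.1126,0,0],
], gripper=[1,1,1,1,1,1,1,1], twist=[0,0,0,0,0,0,0,0])

```text
time: 29.42
position: [0.4775, 0.0934, 0.3464]
ee_rot: [[-0.046, 0.999, -0.0], [0.999, 0.046, 0.0], [0.001, -0.0, -1.0]]
wrist_force: [-0.7, 0.1, -0.8]
opening: 0.0207
```

Run:
```python
from h import *
c=snap('scene','s9.png'); cv2.imwrite('pics/s9c.png',cv2.resize(c['frame'][150:350,290:490],None,fx=3,fy=3)[:,:,::-1])
```

```text
(no output)
```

View pics/s9c.png

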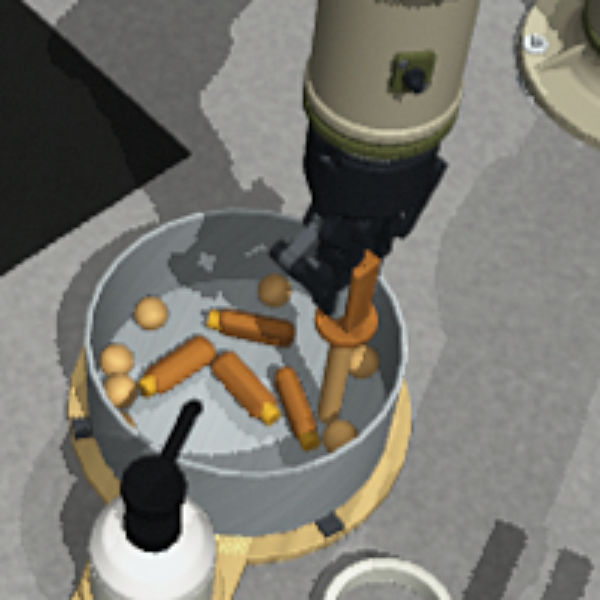

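One turn is done with low forces. The stick is upright, and the balls and handles are well moved. I'll continue for three more turns.

>>> play_rows([
  [0.0065,0.0157,0],
  [0.0087,0.0325,0],
  [0.0065,0.0493,0],
  [0,0.065,0],
  [-0.0103,0.0785,0],
  [-0.0238,0.0888,0],
  [-0.0395,0.0953,0],
  [-0.0563,0.0975,0],
], gripper=[1,1,1,1,1,1,1,1], twist=[0,0,0,0,0,0,0,0])

```text
time: 30.48
position: [0.5773, 0.0399, 0.3463]
ee_rot: [[-0.045, 0.999, -0.001], [0.999, 0.045, -0.001], [-0.001, -0.001, -1.0]]
wrist_force: [0.6, 0.1, -1.4]
opening: 0.0208
```

>>> play_rows([
  [-0.0168,-0.0022,0],
  [-0.0325,-0.0087,0],
  [-0.046,-0.019,0],
  [-0.0563,-0.0325,0],
  [-0.0628,-0.0482,0],
  [-0.065,-0.065,0],
  [-0.0628,-0.0818,0],
  [-0.0563,-0.0975,0],
], gripper=[1,1,1,1,1,1,1,1], twist=[0,0,0,0,0,0,0,0])

```text
time: 31.48
position: [0.481, -0.0207, 0.3464]
ee_rot: [[-0.044, 0.999, -0.001], [0.999, 0.044, 0.001], [0.001, -0.001, -1.0]]
wrist_force: [-0.4, 0.2, -0.6]
opening: 0.0209
```

>>> play_rows([
  [0.0103,-0.0135,0],
  [0.0238,-0.0238,0],
  [0.0395,-0.0303,0],
  [0.0563,-0.0325,0],
  [0.0731,-0.0303,0],
  [0.0888,-0.0238,0],
  [0.1023,-0.0135,0],
  [0.1126,0,0],
], gripper=[1,1,1,1,1,1,1,1], twist=[0,0,0,0,0,0,0,0])

```text
time: 32.48
position: [0.4769, 0.0915, 0.3465]
ee_rot: [[-0.044, 0.999, -0.001], [0.999, 0.044, -0.001], [-0.001, -0.001, -1.0]]
wrist_force: [-0.6, -6.8, 0.6]
opening: 0.0207
```

>>> play_rows([
  [0.0065,0.0157,0],
  [0.0087,0.0325,0],
  [0.0065,0.0493,0],
  [0,0.065,0],
  [-0.0103,0.0785,0],
  [-0.0238,0.0888,0],
  [-0.0395,0.0953,0],
  [-0.0563,0.0975,0],
], gripper=[1,1,1,1,1,1,1,1], twist=[0,0,0,0,0,0,0,0])

```text
time: 33.48
position: [0.5769, 0.0398, 0.3467]
ee_rot: [[-0.045, 0.999, -0.0], [0.999, 0.045, 0.0], [0.0, -0.0, -1.0]]
wrist_force: [-0.9, 0.2, -1.0]
opening: 0.0204
```

>>> play_rows([
  [-0.0168,-0.0022,0],
  [-0.0325,-0.0087,0],
  [-0.046,-0.019,0],
  [-0.0563,-0.0325,0],
  [-0.0628,-0.0482,0],
  [-0.065,-0.065,0],
  [-0.0628,-0.0818,0],
  [-0.0563,-0.0975,0],
], gripper=[1,1,1,1,1,1,1,1], twist=[0,0,0,0,0,0,0,0])

```text
time: 34.48
position: [0.4815, -0.0203, 0.3467]
ee_rot: [[-0.044, 0.999, 0.001], [0.999, 0.044, 0.002], [0.002, 0.001, -1.0]]
wrist_force: [3.8, 5.4, -0.1]
opening: 0.0207
```

>>> play_rows([
  [0.0103,-0.0135,0],
  [0.0238,-0.0238,0],
  [0.0395,-0.0303,0],
  [0.0563,-0.0325,0],
  [0.0731,-0.0303,0],
  [0.0888,-0.0238,0],
  [0.1023,-0.0135,0],
  [0.1126,0,0],
], gripper=[1,1,1,1,1,1,1,1], twist=[0,0,0,0,0,0,0,0])

```text
time: 35.48
position: [0.4779, 0.0934, 0.3463]
ee_rot: [[-0.045, 0.999, -0.0], [0.999, 0.045, -0.001], [-0.001, -0.0, -1.0]]
wrist_force: [-2.9, -0.7, -0.2]
opening: 0.0206
```

Run:
```python
from h import *
c=snap('scene','s10.png'); cv2.imwrite('pics/s10c.png',cv2.resize(c['frame'][150:350,290:490],None,fx=3,fy=3)[:,:,::-1])
```

```text
(no output)
```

View pics/s10c.png

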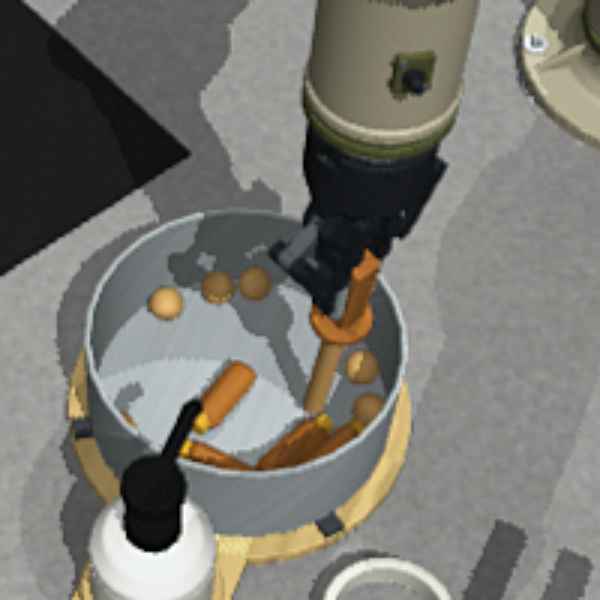

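>>> play_rows([
  [0.0065,0.0157,0],
  [0.0087,0.0325,0],
  [0.0065,0.0493,0],
  [0,0.065,0],
  [-0.0103,0.0785,0],
  [-0.0238,0.0888,0],
  [-0.0395,0.0953,0],
  [-0.0563,0.0975,0],
], gripper=[1,1,1,1,1,1,1,1], twist=[0,0,0,0,0,0,0,0])

```text
time: 36.52
position: [0.5746, 0.0401, 0.3431]
ee_rot: [[-0.044, 0.999, -0.014], [0.999, 0.044, -0.002], [-0.001, -0.014, -1.0]]
wrist_force: [-6.2, -3.7, -0.8]
opening: 0.0204
```

>>> play_rows([
  [0,-0.015,0],
  [0,-0.03,-0.02],
  [0,-0.04,-0.06],
  [0,-0.05,-0.1],
  [0,-0.065,-0.13],
], gripper=[1,1,1,1,1], twist=[0,0,0,0,0])

```text
time: 37.15
position: [0.5124, 0.0374, 0.478]
ee_rot: [[-0.043, 0.999, 0.001], [0.999, 0.043, -0.001], [-0.001, 0.001, -1.0]]
wrist_force: [-0.3, 0.9, -0.4]
opening: 0.0206
```

Run:
```python
from h import *
s=manip.sense(); p=np.array(s['position']); print(p,s['opening'],plan(.3977,.3378,.475,2.5))
for n in ['scene','top']:
    c=snap(n,n+'11.png'); P=cloud(c); hsv=cv2.cvtColor(c['frame'],cv2.COLOR_RGB2HSV)
    m=(c['range_z']>0)&(hsv[:,:,0]<26)&(hsv[:,:,1]>95)&(np.hypot(P[:,:,0]-p[0],P[:,:,1]-p[1])<.05)&(P[:,:,2]>.13)&(P[:,:,2]<.4)
    Q=P[m]; 
    for a in np.arange(.13,.4,.03):
        q=Q[(Q[:,2]>a)&(Q[:,2]<a+.03)]
        if len(q)>3: print(n,round(a,2),len(q),np.round(q.mean(0)-[p[0],p[1],0],4))
    if n=='scene': cv2.imwrite('pics/s11c.png',cv2.resize(c['frame'][120:340,280:500],None,fx=2.7,fy=2.7)[:,:,::-1])
```

```text
[0.51237712 0.03741486 0.477987  ] 0.02057091600051692 ('slide', [0.305, -0.102, 0.003], 'twist', -0.0)
scene 0.13 4 [ 0.0024 -0.0035  0.1593]
scene 0.16 64 [ 0.0036 -0.0012  0.1759]
scene 0.19 66 [0.0036 0.0009 0.2051]
scene 0.22 75 [0.0036 0.0033 0.2354]
scene 0.25 36 [0.0066 0.0066 0.2621]
scene 0.28 253 [0.0054 0.0106 0.2888]
scene 0.31 100 [0.0024 0.0158 0.3254]
scene 0.34 109 [0.001 0.014 0.349]
```

View pics/s11c.png

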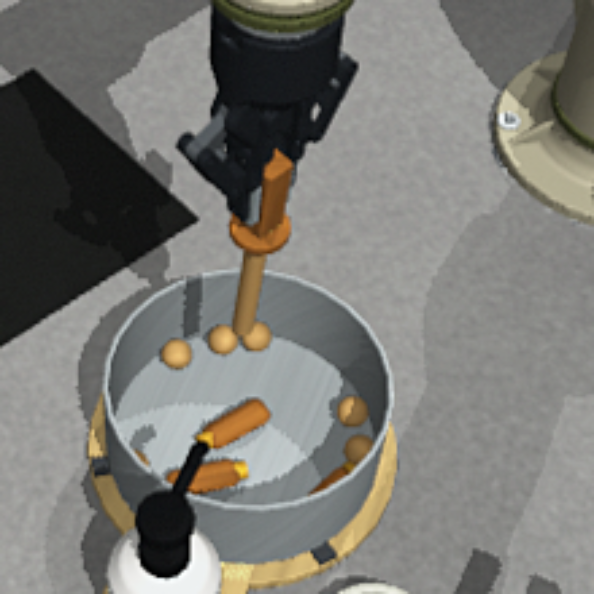

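>>> play_rows([
  [0.04,-0.013,-0.01],
  [0.085,-0.027,-0.01],
  [0.13,-0.042,-0.01],
  [0.175,-0.057,-0.01],
  [0.22,-0.072,-0.01],
  [0.265,-0.087,0.0],
  [0.308,-0.101,0.0],
  [0.308,-0.101,0.04],
], gripper=[1,1,1,1,1,1,1,1], twist=[0,0,0,0,0,0,0,0])

```text
time: 38.25
position: [0.3962, 0.3458, 0.4361]
ee_rot: [[-0.051, 0.999, 0.002], [0.999, 0.051, 0.001], [0.001, 0.002, -1.0]]
wrist_force: [1.1, -0.6, -1.8]
opening: 0.0207
```

>>> play_rows([
  [0,0,0.03],
  [0,0,0.06],
  [0,0,0.074],
  [0,0,0.074],
], gripper=[1,1,1,1], twist=[0,0,0,0])

```text
time: 38.75
position: [0.3977, 0.3407, 0.3616]
ee_rot: [[-0.044, 0.999, -0.001], [0.999, 0.044, -0.002], [-0.002, -0.001, -1.0]]
wrist_force: [0.1, -0.0, -0.4]
opening: 0.0204
```

Run:
```python
from h import *
s=manip.sense(); p=np.array(s['position']); print(p,s['opening'])
for n in ['scene','top']:
    c=snap(n,n+'12.png'); P=cloud(c); hsv=cv2.cvtColor(c['frame'],cv2.COLOR_RGB2HSV); ok=c['range_z']>0
    br=ok&(hsv[:,:,0]<26)&(hsv[:,:,1]>95)&(np.hypot(P[:,:,0]-p[0],P[:,:,1]-p[1])<.05)&(P[:,:,2]>.03)&(P[:,:,2]<.3)
    Q=P[br]
    for a in (.04,.07,.1,.13,.145,.16,.175,.22):
        q=Q[(Q[:,2]>a)&(Q[:,2]<a+.015)]
        if len(q)>3: print(n,a,len(q),np.round(q.mean(0),4),np.round(q.min(0),4),np.round(q.max(0),4))
    g=ok&(hsv[:,:,1]<60)&(P[:,:,1]>.3)&(P[:,:,1]<.46)&(P[:,:,0]>.42)&(P[:,:,0]<.6)&(P[:,:,2]>.143)&(P[:,:,2]<.156)
    r=cv2.minAreaRect((P[g][:,:2]*1e3).astype(np.float32)); print('rack',r)
    if n=='scene': cv2.imwrite('pics/s12c.png',cv2.resize(c['frame'][260:440,410:590],None,fx=3.3,fy=3.3)[:,:,::-1])
```

```text
[0.3977268  0.34071314 0.36161566] 0.02044252415832227
scene 0.07 33 [0.4027 0.3379 0.0778] [0.3963 0.3303 0.0718] [0.4055 0.3443 0.0848]
scene 0.1 35 [0.4029 0.34   0.1074] [0.399  0.3325 0.1002] [0.4069 0.3468 0.1144]
scene 0.13 25 [0.4036 0.341  0.1359] [0.4002 0.334  0.1301] [0.4063 0.3478 0.1414]
scene 0.16 214 [0.4063 0.3468 0.1686] [0.3801 0.324  0.1607] [0.4185 0.3631 0.1749]
scene 0.175 15 [0.4028 0.3543 0.1827] [0.3913 0.3513 0.1751] [0.4071 0.3553 0.19  ]
scene 0.22 31 [0.4036 0.3558 0.2306] [0.3892 0.3422 0.2206] [0.418  0.3586 0.2345]
rack ((498.6146240234375, 388.2752685546875), (116.70223999023438, 70.598388671875), 23.71510887145996)
top 0.16 38 [0.3956 0.3292 0.1722] [0.3794 0.322  0.1673] [0.4134 0.3355 0.175 ]
top 0.175 33 [0.3974 0.3285 0.1794] [0.3818 0.319  0.1752] [0.4089 0.3322 0.1896]
rack ((497.89111328125, 386.25238037109375), (115.04763793945312, 71.27810668945312), 23.661325454711914)
```

View pics/s12c.png

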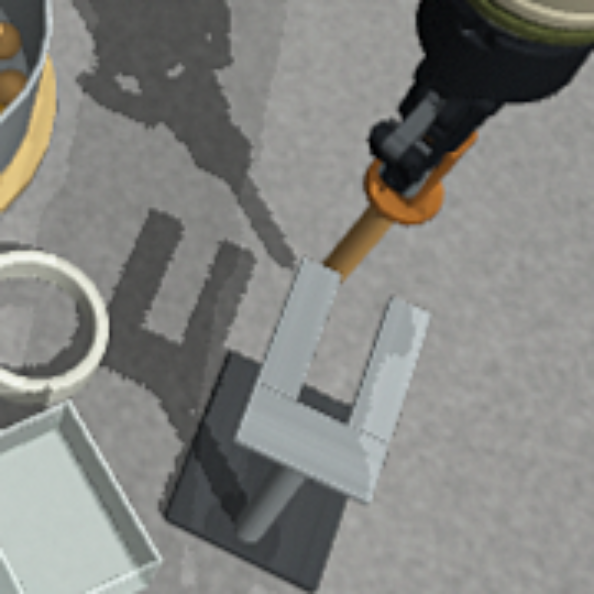

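>>> play_rows([
  [0.002,-0.001,0],
  [0.006,0.01,0],
  [0.011,0.024,0],
  [0.016,0.038,0],
  [0.021,0.051,0],
  [0.026,0.064,0],
  [0.031,0.075,0],
  [0.034,0.082,0],
], gripper=[1,1,1,1,1,1,1,1], twist=[0,0,0,0,0,0,0,0])

```text
time: 39.85
position: [0.4789, 0.3787, 0.3625]
ee_rot: [[-0.044, 0.999, 0.0], [0.999, 0.044, -0.0], [-0.0, 0.0, -1.0]]
wrist_force: [-0.1, 0.3, -1.1]
opening: 0.0204
```

>>> play_rows([
  [0,0,0],
  [0,0,0.004],
  [0,0,0.008],
  [0,0,0.01],
], gripper=[1,1,1,1], twist=[0,0,0,0])

```text
time: 40.35
position: [0.4779, 0.3783, 0.3523]
ee_rot: [[-0.044, 0.999, -0.001], [0.999, 0.044, -0.0], [-0.0, -0.001, -1.0]]
wrist_force: [-0.7, -0.4, -1.4]
opening: 0.0206
```

>>> play_rows([
  [0,0,0.001],
  [0,0,0.002],
  [0,0,0.003],
  [0,0,0.003],
], gripper=[1,1,1,1], twist=[0,0,0,0])

```text
time: 40.85
position: [0.4783, 0.3784, 0.3498]
ee_rot: [[-0.044, 0.999, 0.0], [0.999, 0.044, 0.0], [0.0, 0.0, -1.0]]
wrist_force: [-0.3, -0.3, 0.8]
opening: 0.0205
```

Run:
```python
from h import *
s=manip.sense(); p=np.array(s['position']); print(p,s['opening'],s['wrist_force'])
c=snap('scene','s13.png'); P=cloud(c); hsv=cv2.cvtColor(c['frame'],cv2.COLOR_RGB2HSV); ok=c['range_z']>0
br=ok&(hsv[:,:,0]<26)&(hsv[:,:,1]>95)&(np.hypot(P[:,:,0]-p[0],P[:,:,1]-p[1])<.05)&(P[:,:,2]>.03)&(P[:,:,2]<.3)
Q=P[br]
for a in (.07,.1,.13,.145,.152,.16,.175,.22):
    q=Q[(Q[:,2]>a)&(Q[:,2]<a+.01)]
    if len(q)>3: print(a,len(q),np.round(q.mean(0),4),np.round(q.min(0),4),np.round(q.max(0),4))
```

```text
[0.47827967 0.3783597  0.34982239] 0.020499081180437303 [-0.25769031 -0.34708165  0.80925652]
0.07 11 [0.4835 0.3797 0.0761] [0.4814 0.3762 0.0706] [0.4853 0.3831 0.0794]
0.1 17 [0.4842 0.3791 0.1048] [0.4817 0.3723 0.1002] [0.4857 0.3844 0.1092]
0.145 50 [0.4901 0.3867 0.1527] [0.466  0.362  0.1465] [0.5233 0.401  0.155 ]
0.152 202 [0.4865 0.386  0.1565] [0.4634 0.362  0.1522] [0.4988 0.4012 0.1619]
0.16 16 [0.4892 0.3834 0.1625] [0.4852 0.3661 0.1601] [0.4936 0.3952 0.1693]
0.175 7 [0.4878 0.3921 0.1798] [0.4868 0.3908 0.1752] [0.4886 0.3935 0.1834]
0.22 14 [0.4821 0.3952 0.2222] [0.4704 0.3935 0.2201] [0.4966 0.3964 0.2245]
```

>>> play_rows([
  [0,0,0.001],
  [0,0,0.001],
  [0,0,0.001],
  [0,0,0.001],
  [0,0,0.001],
  [0,0,0.001],
  [0,0,0.001],
  [0,0,0.001],
], gripper=[1,1,0.35,0.3,0.2,0.0,-0.3,-0.3], twist=[0,0,0,0,0,0,0,0], squeeze=20)

```text
time: 41.9
position: [0.4782, 0.3784, 0.3487]
ee_rot: [[-0.044, 0.999, -0.0], [0.999, 0.044, -0.0], [-0.0, -0.0, -1.0]]
wrist_force: [0.8, -0.4, -0.5]
opening: 0.0556
```

```bash
cat > st.py <<'E'
from h import *
s=manip.sense(); print(s['position'],s['opening'],s['wrist_force'])
c=snap('scene'); P=cloud(c); hsv=cv2.cvtColor(c['frame'],cv2.COLOR_RGB2HSV); ok=c['range_z']>0
br=ok&(hsv[:,:,0]<26)&(hsv[:,:,1]>95)&(np.hypot(P[:,:,0]-.478,P[:,:,1]-.378)<.05)&(P[:,:,2]>.03)&(P[:,:,2]<.3)
Q=P[br]
for a in (.07,.1,.13,.152,.175,.19,.217):
    q=Q[(Q[:,2]>a)&(Q[:,2]<a+.01)]
    if len(q)>3: print(a,len(q),np.round(q.mean(0),4),np.round(q.min(0),4),np.round(q.max(0),4))
E
python3 st.py
```

```text
[0.47824287 0.37837818 0.34865982] 0.05560325546237751 [ 0.81532456 -0.43955192 -0.49229023]
0.07 13 [0.4855 0.3833 0.0769] [0.4807 0.3775 0.0716] [0.4877 0.3891 0.0797]
0.1 25 [0.486  0.383  0.1054] [0.4811 0.3752 0.1004] [0.4884 0.3889 0.1096]
0.152 108 [0.4828 0.3949 0.1557] [0.4632 0.3853 0.1522] [0.5004 0.4013 0.1604]
0.175 8 [0.4903 0.3917 0.18  ] [0.4782 0.39   0.175 ] [0.5114 0.393  0.1837]
0.19 8 [0.4888 0.3913 0.1954] [0.4867 0.3895 0.1903] [0.4903 0.393  0.1996]
0.217 9 [0.4886 0.3876 0.2228] [0.4791 0.3835 0.22  ] [0.5089 0.3925 0.2249]
```

Released, and the stick looks vertical and seated. Now I withdraw straight up and check.

>>> play_rows([
  [0,0,-0.01],
  [0,0,-0.03],
  [0,0,-0.06],
  [0,0,-0.09],
  [0,0,-0.11],
  [-0.04,-0.04,-0.11],
  [-0.08,-0.08,-0.11],
  [-0.08,-0.08,-0.11],
], gripper=[-0.3,-0.3,-0.3,-0.3,-0.3,-0.3,-0.3,-0.3], twist=[0,0,0,0,0,0,0,0])

```text
time: 42.95
position: [0.4009, 0.2906, 0.4594]
ee_rot: [[-0.042, 0.999, -0.004], [0.999, 0.042, 0.005], [0.005, -0.004, -1.0]]
wrist_force: [0.1, 0.5, 0.7]
opening: 0.0552
```

```bash
python3 st.py
python3 - <<'E'
from h import *
a=snap('scene')['frame'][180:440,280:560]; t=snap('top')['frame'][160:320,90:340]
a=cv2.resize(a,None,fx=2.1,fy=2.1); t=cv2.resize(t,None,fx=.86*a.shape[1]/250/2,fy=.86*a.shape[1]/250/2)
im=np.zeros((max(a.shape[0],t.shape[0]),a.shape[1]+t.shape[1]+0,3),np.uint8); im[:a.shape[0],:a.shape[1]]=a; im[:t.shape[0],a.shape[1]:]=t
im=cv2.resize(im,(800,int(im.shape[0]*800/im.shape[1]))); cv2.imwrite('pics/end.png',im[:,:,::-1]); print(im.shape)
c=snap('scene'); P=cloud(c); m=(P[:,:,2]>.15)&(c['frame'].max(2)<90)&(np.hypot(P[:,:,0]-.659,P[:,:,1]-.124)<.02)&(P[:,:,2]<.2); print('pump z',np.median(P[m][:,2]))
E
```

```text
[0.40086909 0.29059751 0.4594307 ] 0.05524127128859608 [0.13063499 0.53294993 0.73068936]
0.07 10 [0.4851 0.3841 0.077 ] [0.4806 0.3786 0.0722] [0.4887 0.3891 0.0799]
0.1 25 [0.4855 0.3831 0.1049] [0.4813 0.3751 0.1005] [0.4888 0.3889 0.1096]
0.152 248 [0.487  0.3831 0.1561] [0.4638 0.3622 0.1522] [0.5015 0.4014 0.1619]
0.175 41 [0.4899 0.3825 0.1796] [0.4857 0.3712 0.175 ] [0.4923 0.3929 0.1843]
0.19 42 [0.49   0.3822 0.1951] [0.4875 0.3714 0.1901] [0.4927 0.3925 0.1998]
0.217 170 [0.4818 0.3819 0.2214] [0.4697 0.3703 0.2171] [0.4918 0.3931 0.2261]
(519, 800, 3)
pump z 0.17062809675341256
```

View pics/end.png

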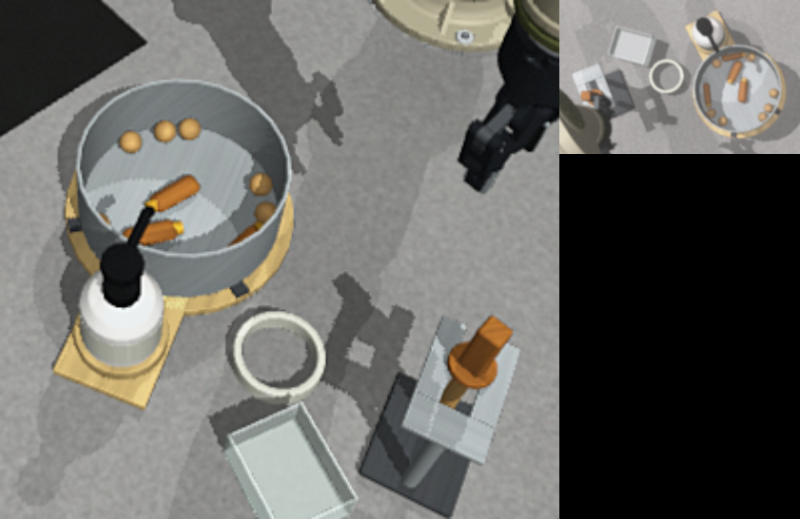

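Run:
```python
from h import *
def blobs(c):
    P=cloud(c); hsv=cv2.cvtColor(c['frame'],cv2.COLOR_RGB2HSV); Q=np.stack([np.broadcast_to(0,P.shape[:2])]*1,-1)
    m=(hsv[:,:,0]>3)&(hsv[:,:,0]<28)&(hsv[:,:,1]>95)&(np.hypot(P[:,:,0]-.512,P[:,:,1]-.042)<.106)&(P[:,:,2]<.09)
    n,l,st,ce=cv2.connectedComponentsWithStats(m.astype(np.uint8))
    return [(st[i,4],*np.round(onplane(c,*ce[i],.03)[:2]-[.512,.042],3)) for i in range(1,n) if st[i,4]>15]
print('start',blobs(dict(np.load('/tmp/top0.npz'))))
c=snap('top'); print('end',blobs(c))
f=lambda c:[o for o in handles(c,(.25,.75),(-.55,.35))]
print('outside',[o for o in f(c) if np.hypot(o[0]-.512,o[1]-.042)>.1])
```

```text
start [(np.int32(25), np.float64(0.064), np.float64(-0.015)), (np.int32(28), np.float64(0.046), np.float64(0.036)), (np.int32(31), np.float64(0.03), np.float64(-0.061)), (np.int32(27), np.float64(0.003), np.float64(0.055)), (np.int32(21), np.float64(-0.028), np.float64(-0.054)), (np.int32(24), np.float64(-0.053), np.float64(0.029)), (np.int32(21), np.float64(-0.061), np.float64(-0.01))]
end [(np.int32(100), np.float64(0.09), np.float64(0.014)), (np.int32(164), np.float64(0.048), np.float64(0.012)), (np.int32(158), np.float64(-0.002), np.float64(-0.012)), (np.int32(97), np.float64(-0.017), np.float64(0.083)), (np.int32(28), np.float64(-0.008), np.float64(-0.094)), (np.int32(22), np.float64(-0.048), np.float64(-0.079)), (np.int32(20), np.float64(-0.071), np.float64(-0.065))]
outside []
```

```bash
python3 -c "
from h import *
print(manip.hand_in())"
```

```text
the job is handed in; nothing more can be done
None
```

I put all four handles in the pot and pressed the pump right down, with 25 N at the end of its travel. I then stirred about 3⅓ clockwise turns at 65 mm radius, with the tip about 6 mm above the floor, and hung the stick back in its rack. The job is handed in at about 43 s of the 210 s allowed.

**Last checks that passed:**
- **Pump:** its head is back up, measured at 0.171 m both before and after the stirring.
- **Stick:** it hangs upright in the fork, within about 3 mm of where it started.
- **Handles:** four handle-sized shapes show in the pot, and none show outside it.
- **Tub and tape:** both look untouched in the final picture; I did not measure them.

**Less certain:**
- **Balls:** the final top-view colour count separated only three of the seven. Five are clearly visible in the scene view; the other two are partly hidden by the pot wall or merged with handles. No stray ball was seen on the bench. The three that could be measured lie about 92–96 mm from the pot's axis, against 55–68 mm at the start.
- **Stick tilt:** the stick pivoted about 4° in the grip during stirring. I allowed for this when hanging it, and it levelled itself on release.

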